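# Start the gearbox plug square

## Task

The brass filler plug stands crooked in its gearbox boss. Take the red T-handle driver, put its socket right over the plug's square head, bring it upright on the bore's axis and seat it fully and gently before the first turn, then turn the plug a quarter turn clockwise to start the thread square. Let go and leave the driver standing seated on the plug, and do not disturb the bottle, spray can and mug.

Things in the scene. Friction and masses are not known exactly. Their poses are not given: they have to be found in the camera images.
- driver_grip (a point): Centre of the T-handle of the driver (0.24 to 0.39 kg, 72 mm tall), which stands upright on the table on its socket's mouth. Handle: red bar 90 mm long along this frame's x, 26 mm thick along y (grip it across this), 34 mm high along z. z points up along the driver's axis. This point is 55 mm above the socket's mouth.
- driver_mouth (a point): Centre of the driver's socket mouth, its lowest point. Steel socket block, 44 x 44 mm and 28 mm high, 10 mm below the handle, joined by an 18 mm thick shaft. The square socket opens downwards: 26.4 mm wide, sides parallel to the handle's x and y, 16 mm deep, with a 4 mm chamfer (45 degrees) round the mouth. Axes as driver_grip.
- driver_seat (a point): Oiled. Centre of the flat floor of the driver's socket, on the driver's axis 16 mm above its mouth and 39 mm below driver_grip; axes as driver_grip. Fully seated, it lies flat on the plug's top.
- bore (a point): Centre of the threaded bore's mouth on the boss (52 mm diameter) of the fixed aluminium gearbox cover (160 x 130 mm), 60 mm above the table. z is the bore's axis, straight up. The top of an upright plug's head is 28 mm above this point.
- plug_top (a point): Centre of the top face of the brass plug's square head, 28 mm along the plug's axis from bore; z is the plug's axis; x and y do NOT tell how the square is turned. The plug rocks stiffly about bore in any direction (some 0.05 N m), stays as left, and starts 8 to 11 degrees crooked. Its head is straight when this point is straight above bore.
- plug_head (a point): Centre of the plug's square head: oiled, 24 x 24 mm, 16 mm high, 20 mm from bore. How the square is turned is not measured: see it, or feel it: with the socket resting lightly on the head, turn slowly anticlockwise until it drops 16 mm over it (within 90 degrees). Then the floor, pressed flat on the head with 5 to 15 N, driver upright above bore, squares the plug. Keep contact under 40 N.
- plug (a joint): Turn of the plug about its own axis, rad: 0 at the start, growing clockwise seen from above; it can slip back to -0.35 at most. About 0.08 N m turns it; it sinks 0.5 mm per rad. The socket has about 0.1 rad of play on the head.
- water_bottle_center (a point): Bystander: clear bottle with blue cap, 64 mm diameter, 210 mm tall; point half-way up.
- spray_can_center (a point): Bystander: yellow spray can, 60 mm diameter, 180 mm tall; point half-way up.
- mug_center (a point): Bystander: white mug, 80 mm diameter, 85 mm tall; point half-way up.
Not all that is in view belongs to the job. Leave any pink or white look-alike of the part that bears driver_grip alone.

How it is judged:
On the way, in this order (a step that is already met when the one before it is completed fails the run):
1. the driver is fully seated on the plug's head, both square, before the plug is turned (distance between driver_seat and plug_top below 0.003 m and angle between each of driver_seat, plug_top's own z axis and vertical below 0.06 rad and value of joint plug below 0.2 rad), for 0.2 s.
2. the plug is turned about a quarter turn with the driver seated on it (value of joint plug above 1.1 rad and distance between driver_seat and plug_top below 0.005 m), for 0.1 s.
At the end, for the whole second after the job is handed in: The plug is turned 1.1 to 2.1 rad clockwise and stands within 0.08 rad of upright; the driver is let go and stands on it, its socket floor within 5 mm of the head's top and tilted less than 0.1 rad (all of step 2 and value of joint plug below 2.1 rad and angle between plug_top's own z axis and vertical below 0.08 rad and angle between driver_seat's own z axis and vertical below 0.1 rad and contact force between the fingers and driver below 0.1 N); the robot touches nothing.
It fails at once if the plug is turned (beyond 0.2 rad) while it is more than 0.08 rad crooked (cross-threaded) (value of joint plug above 0.2 rad and angle between plug_top's own z axis and vertical above 0.08 rad).
It fails at once if the driver is forced on the plug with more than 40 N (contact force between driver and plug above 40 N).
It fails at once if the fingers turn or push the plug directly (contact force between the fingers and plug above 2 N).
It fails at once if the water bottle, spray can or mug is moved by more than 20 mm (distance of any of water_bottle_center, spray_can_center, mug_center from where it was at the start of the episode above 0.02 m).
It also fails if it takes over 72 s, if anything falls off the work surface, if the arm or the gripper's body presses on something with over 40 N, if the wrist force passes 120 N, or if a joint passes its speed limit or range.

## Robot

A 6-joint arm with a two-finger parallel gripper is mounted at the origin on the work surface. World frame = base frame: x ahead of the robot, y to its left, z up, the work surface at z = 0. Lengths are in m, angles in rad, forces in N, time in s.
With the tool pointing down it reaches from about 0.3 to 0.875 m from the base axis. Payload 6.4 kg.
Tool frame: the origin (TCP) lies at the very end of the fingers, on their centre line; the grasp point (between the pads) lies 19 mm behind it (arm.tcp_to_grasp is the distance from the TCP to the grasp point, in m); z points along the fingers, y is the direction in which the jaws open and shut (so a half turn about z gives the same grasp; the last joint's range is limited). The gripper opens to 85 mm and grips with 20 to 120 N. Pads are 22 mm wide; open, the fingers measure 114 mm over their backs; the gripper's body (76 mm by 85 mm) begins 54 mm behind the grasp point. The pads swing forward as they close: fully open they stand 13 mm farther back than shut.
Start: joints at [-1.554, 0.181, 1.607, -0, 1.354, -0.206], TCP at [0.127, -0.561, 0.231] pointing down, gripper open.
Joint ranges: [-2.99, 2.99], [-0.89, 2.07], [0.3, 2.58], [-1.14, 4.28], [0, 2.63], [-3.12, 3.12]. Speed limits (rad/s): [2.57, 2.57, 3.01, 3.14, 3.14, 3.14].

## Interface

Orientations are given as a unit quaternion [w, x, y, z].
In Python, from plant import arm gives the robot as it stands.
- The arm moves only by the tool step_arm, never from a script. Its argument "moves" is a list of rows, each an object with "claw": the finger opening in cm, from 0 to 8.54; "linear": the shift along the world's x, y, z in cm, a list of three; "rot": the turn, a rotation vector about the world's x, y, z in degrees, a list of three. In form: [{"claw": claw, "linear": [tx, ty, tz], "rot": [wx, wy, wz]}, ...]. A call has 1 to 10 rows; each row is the pose to reach, as a shift and turn from the pose measured when the call began; what a row does not reach only later rows make up. A row lasts 1/12 s, in which the tool goes at most 41.7 mm and 7.16 degrees, less where a joint would pass 70% of its speed; a pose out of reach is approached as far as the arm can. A call with a gripper value outside its range is refused whole. The fingers move at their own pace and stop on an object; "squeeze" is the grip in N (left out, the last holds). Time passes only in rows, so rows that repeat a pose let the fingers close. It gives the time, the measured TCP pose, the force and the opening at its end, in the units of the state.
- arm.read_state(): the state, without advancing time (a new reading comes with each control period).
- arm.get_image(name): name is "side" or "top"; returns a dict with "image" (384x512x3 uint8, blue, green, red), "fov_y" (degrees; the focal length in pixels is half the picture's height over the tangent of half this angle, whatever the lens; pixels are square), "cx", "cy" (the principal point, pixels), "eye" and "rotation" of the camera in the world. Camera axes: x right, y down, z forward; pixel columns grow to the right and rows downward; lengths in m; the calibration is good to about 2 mm. A picture is of the moment at which its call begins. There is no depth.
- arm.close_job(): hands the job in, once; it reports no verdict.
Trained networks look in the newest picture that a camera, given by its name, has taken for a name from the list of things; names that differ only in an ending like _2 or _b are one class to them, and where a whole thing is asked for, a point or a joint stands for the part that bears it (a point fixed in the world has none). Each returns a list of dicts, best first, with "p" (0 to 1); they miss things now and then, are a little off and sometimes report something else, mostly with a low value. They report only what shows in the picture. A call takes as long as a camera call. They do not tell look-alikes from the thing itself.
- arm.silhouettes(query, camera): "region" (384x512 bool, what is visible of it) and "pixel" ([column, row] in pixels, amid what is visible of it).
The state is a dict: "t": time; "qpos": joint angles; "qvel": joint speeds; "joint_torque": joint torques, N m; "position": TCP position; "eef_rot": TCP orientation; "contact_force": force on the tool from outside, world axes, zero at the start; "wrist_torque": the same for the moment, N m; "gripper_width": opening from 0.0 (shut) to 1.0 (fully open).
Only numpy, scipy, OpenCV 4.12 (cv2) and the standard library are available. Lean on these libraries where they do the work, as an engineer would, in place of code of your own. Each camera call takes 0.05 s, during which the arm holds its last target. There are 200 camera calls.

## Working session

There is one attempt and no reset: what is moved stays moved. The work goes in short steps, Python scripts to look and compute and a tool call to move; the robot and the scene stay as the last step left them, time stands still between calls to the robot, and variables do not carry over. Pictures are saved under pics/ and viewed, about 8 in all and at most 12, crops included, and the job is handed in when it is done.

Besides the shell and the picture viewer there is one more tool, called by a JSON object that holds its "fn" and its "kwargs". step_arm: Moves the arm, as the interface text tells. Its arguments: {"type":"object","properties":{"moves":{"type":"array"},"squeeze":{"type":"number"}},"required":["moves"]}

```bash
mkdir -p pics
cat > h.py <<'E'
import numpy as np, cv2
from plant import arm
def ray(im,px):
    f=192/np.tan(np.radians(im["fov_y"])/2)
    d=np.array([(px[0]-im["cx"])/f,(px[1]-im["cy"])/f,1.]); R=np.array(im["rotation"])
    if R.size==4:
        from scipy.spatial.transform import Rotation as Q
        R=Q.from_quat(R[[1,2,3,0]]).as_matrix()
    return np.array(im["eye"]),R@d
def atz(im,px,z):
    e,d=ray(im,px); return e+d*(z-e[2])/d[2]
def proj(im,p):
    f=192/np.tan(np.radians(im["fov_y"])/2); R=np.array(im["rotation"])
    if R.size==4:
        from scipy.spatial.transform import Rotation as Q
        R=Q.from_quat(R[[1,2,3,0]]).as_matrix()
    c=R.T@(np.array(p)-im["eye"]); return [im["cx"]+f*c[0]/c[2],im["cy"]+f*c[1]/c[2]]
def tri(i1,p1,i2,p2):
    a,u=ray(i1,p1); b,v=ray(i2,p2)
    s=np.linalg.lstsq(np.c_[u,-v],b-a,rcond=None)[0]
    A=a+u*s[0];B=b+v*s[1]; return (A+B)/2,np.linalg.norm(A-B)
E
python3 - <<'E'
from h import *
s=arm.read_state();print(s)
for n in("top","side"):
    im=arm.get_image(n); cv2.imwrite(f"pics/{n}0.png",im["image"])
    print(n,im["fov_y"],im["cx"],im["cy"],im["eye"],im["rotation"])
    for q in("driver_grip","driver_mouth","plug_head","bore","water_bottle_center","spray_can_center","mug_center"):
        print(q,[(round(r["p"],2),np.round(r["pixel"],1).tolist(),int(r["region"].sum())) for r in arm.silhouettes(q,n)][:4])
E
```

```text
{'t': 0.0, 'qpos': array([-1.55429204e+00,  1.81536663e-01,  1.60802764e+00, -1.43497220e-05,
        1.35380170e+00, -2.06308673e-01]), 'qvel': array([-4.86154687e-04, -7.02225143e-05,  9.98864169e-04,  1.95473858e-04,
       -9.04817302e-04,  8.45423245e-04]), 'joint_torque': array([ 3.11165067e-06, -4.44867504e+01, -3.51339841e+01, -2.79176556e-04,
        9.09418246e-03, -2.05742133e-06]), 'position': array([ 0.12705826, -0.56020838,  0.23037713]), 'eef_rot': array([-8.83348394e-04,  9.93800151e-01,  1.11177671e-01,  7.70473875e-05]), 'contact_force': array([ 0.66634437, -0.36375997, -0.09989862]), 'wrist_torque': array([ 0.01453589,  0.00941292, -0.01835572]), 'gripper_width': 1.0024436236956697}
top 53.39774831177903 256.3137247701711 190.9610704070832 [ 0.41562397 -0.0483666   1.14586073] [-0.04455556  0.71537372 -0.69638518  0.03609601]
driver_grip [(0.83, [184.9, 179.4], 419), (0.8, [167.8, 136.5], 404), (0.73, [194.0, 220.8], 412), (0.68, [141.1, 174.3], 405)]
driver_mouth [(0.92, [196.4, 219.9], 434), (0.86, [184.5, 182.7], 404), (0.76, [141.8, 174.3], 477)]
plug_head []
b
[... 152 characters left out ...]
], 731)]
mug_center [(0.61, [238.1, 240.3], 721)]
side 44.84281601849614 248.0813411134505 190.6362947861726 [-0.14109241  0.78786933  0.78890977] [ 0.16368626 -0.29307205  0.82904891 -0.44720631]
driver_grip [(0.88, [233.4, 250.7], 914), (0.86, [149.2, 266.2], 994), (0.78, [186.9, 238.2], 794), (0.68, [137.9, 231.5], 812)]
driver_mouth [(0.79, [188.1, 238.2], 811), (0.77, [148.1, 265.6], 945), (0.66, [233.3, 253.5], 865), (0.62, [140.4, 228.6], 788)]
plug_head [(0.61, [254.9, 185.0], 97)]
bore [(0.55, [247.9, 203.7], 1701)]
water_bottle_center [(0.56, [178.0, 183.8], 1341)]
spray_can_center [(0.92, [285.7, 142.2], 1043), (0.39, [188.9, 238.5], 772)]
mug_center [(0.95, [283.3, 235.6], 1384)]
```

Run:
```python
import cv2,numpy as np
a=cv2.imread("pics/top0.png")[90:280,120:400]; b=cv2.imread("pics/side0.png")[90:300,90:340]
cv2.imwrite("pics/v1.png",cv2.resize(a,None,fx=2.85,fy=2.85,interpolation=cv2.INTER_CUBIC))
cv2.imwrite("pics/v2.png",cv2.resize(b,None,fx=2.85,fy=2.85,interpolation=cv2.INTER_CUBIC))
```

```text
(no output)
```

View pics/v1.png

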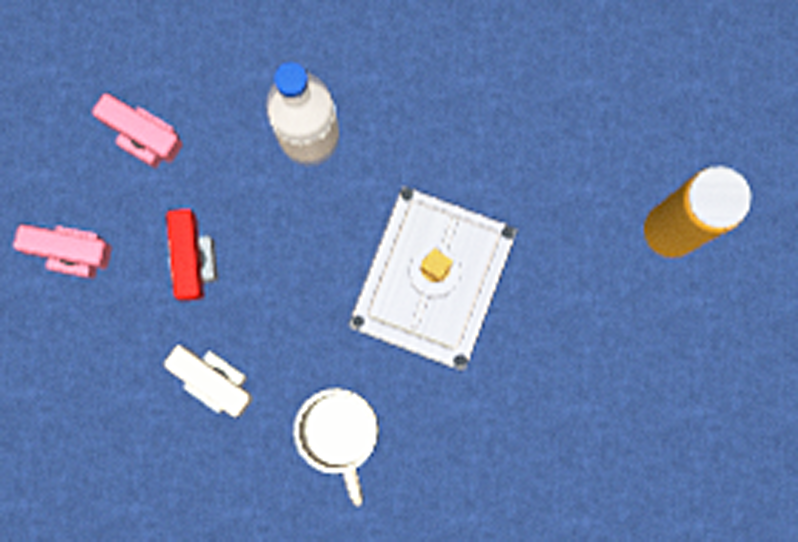

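View pics/v2.png

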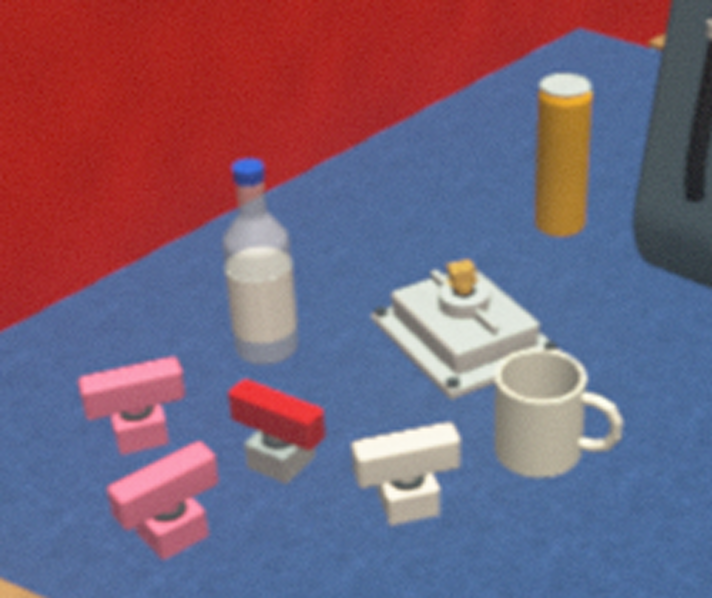

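The top view shows four look-alikes: red at (185,179), pink at (168,136) and (141,174), and white at (194,221). The red one is the driver, because the task names a red T-handle with a grey steel socket and only that one matches. The crop confirms it. The brass plug is at about (273,183) top and (252,187) side.

Run:
```python
from h import *
ims={}
for n in("top","side"):
    L=[arm.get_image(n) for _ in range(6)]; a=np.mean([l["image"].astype(float) for l in L],0); L[0]["image"]=a; ims[n]=L[0]
import pickle; pickle.dump(ims,open("ims.pkl","wb"))
t=ims["top"];s=ims["side"]
def mask(im,kind):
    h=cv2.cvtColor(np.clip(im["image"],0,255).astype(np.uint8),cv2.COLOR_BGR2HSV); H,S,V=h[...,0].astype(int),h[...,1],h[...,2]
    if kind=="red": m=((H<8)|(H>172))&(S>170)&(V>90)
    else: m=(H>15)&(H<32)&(S>90)&(V>80)
    return m.astype(np.uint8)
def comp(m,c,r=30):
    k=np.zeros_like(m);k[c[1]-r:c[1]+r,c[0]-r:c[0]+r]=1
    n,l,st,ce=cv2.connectedComponentsWithStats(m*k); i=1+np.argmax(st[1:,4]); return l==i,ce[i],st[i]
for n,c,z in(("top",(182,179),.072),):
    m,ce,st=comp(mask(ims[n],"red"),c); print("red",n,ce,st)
    ys,xs=np.nonzero(m); r=cv2.minAreaRect(np.c_[xs,ys].astype(np.float32)); print(r)
    bx=cv2.boxPoints(r); w=np.array([atz(ims[n],p,z) for p in bx]); print(w.round(4).tolist(), w.mean(0))
    for i in range(2): e=w[i+1]-w[i]; print(np.linalg.norm(e),np.degrees(np.arctan2(e[1],e[0])))
    pts=np.array([atz(ims[n],(x,y),z)[:2] for x,y in zip(xs,ys)]); print("pca",pts.mean(0)); ev,V=np.linalg.eigh(np.cov(pts.T)); print(np.sqrt(12*ev),np.degrees(np.arctan2(V[1],V[0])))
for n,c in(("top",(273,183)),("side",(252,187))):
    m,ce,st=comp(mask(ims[n],"y"),c,14); print("brass",n,ce,st)
o=[]
for n,(x,y) in(("top",(272,185)),("side",(252,193))):
    a=np.clip(ims[n]["image"],0,255).astype(np.uint8)[y-18:y+18,x-20:x+20]; o.append(cv2.resize(a,None,fx=10,fy=10,interpolation=cv2.INTER_CUBIC))
cv2.imwrite("pics/v3.png",np.hstack(o))
```

```text
red top [184.18466899 179.09756098] [179 164  12  31 287]
((184.33035278320312, 178.9685516357422), (30.812955856323242, 9.575718879699707), 84.5596694946289)
[[0.61, 0.192, 0.072], [0.6133, 0.1648, 0.072], [0.5254, 0.1523, 0.072], [0.5221, 0.1792, 0.072]] [0.56770407 0.17207708 0.072     ]
0.027391510322950192 -83.01464824294384
0.08883949827204636 -171.8906240578679
pca [0.56718648 0.17245555]
[0.02649775 0.08974942] [ -81.1023404 -171.1023404]
brass top [272.51111111 183.03333333] [268 177  11  12  90]
brass side [251.79545455 186.59090909] [247 181  10  12  88]
```

View pics/v3.png

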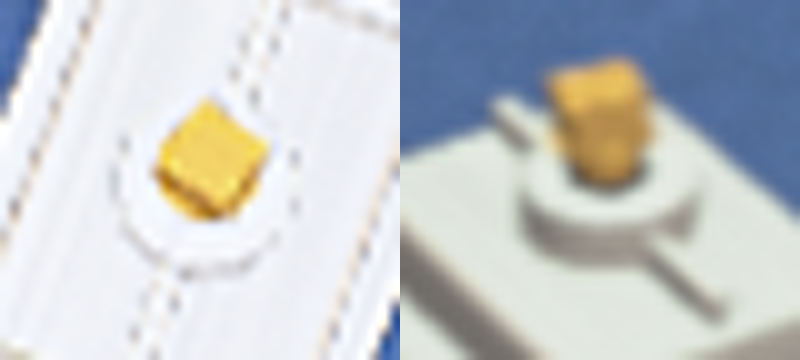

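Run:
```python
from h import *
import pickle; ims=pickle.load(open("ims.pkl","rb")); t,s=ims["top"],ims["side"]
T=lambda X,Y:((X+.5)/10-.5+252,(Y+.5)/10-.5+167)
S=lambda X,Y:((X-400+.5)/10-.5+232,(Y+.5)/10-.5+175)
b=atz(t,T(206,180),.06);print("bore top",b,"proj side",proj(s,b))
p,e=tri(t,T(212,156),s,S(599,88));print("plugtop",p,e)
c=np.array([atz(t,T(*q),.087)[:2] for q in((210,100),(268,152),(218,212),(158,160))])
d=np.diff(np.r_[c,c[:1]],axis=0);print(np.hypot(*d.T),np.degrees(np.arctan2(d[:,1],d[:,0]))%90)
# overlay
sc=10;o=[]
for im,(x0,y0) in((t,(252,167)),(s,(232,175))):
    a=np.clip(im["image"],0,255).astype(np.uint8)[y0:y0+36,x0:x0+40]; a=cv2.resize(a,None,fx=10,fy=10,interpolation=cv2.INTER_CUBIC)
    th=np.linspace(0,2*np.pi,60); P=np.array([proj(im,b+[.026*np.cos(q),.026*np.sin(q),0]) for q in th])
    def dr(P,col): cv2.polylines(a,[np.int32((np.array(P)-[x0,y0]+.5)*10-.5)],False,col,1)
    dr(P,(0,0,255)); dr([proj(im,b),proj(im,p)],(255,0,0))
    o.append(a)
cv2.imwrite("pics/v4.png",np.hstack(o))
```

```text
bore top [ 0.55959454 -0.07852559  0.06      ] proj side [np.float64(252.22330622323722), np.float64(191.16128054055255)]
plugtop [ 0.56309225 -0.0794164   0.08461941] 0.00016544082373772076
[0.02186205 0.02198768 0.02224155 0.02238816] [49.20051881 51.79007889 50.26813879 50.78177751]
```

View pics/v4.png

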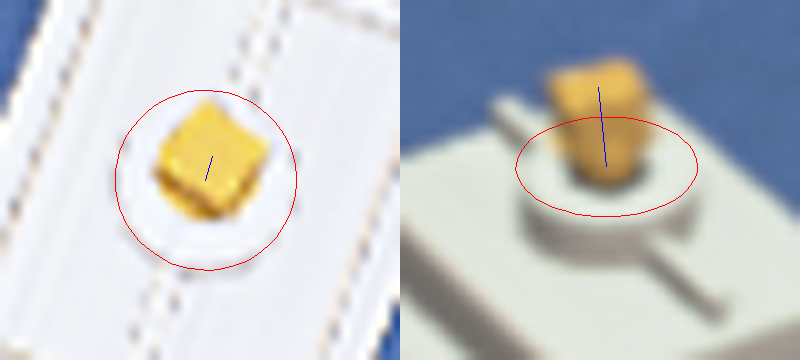

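The fit is consistent: the handle measures 90 x 26.5 mm at (0.567, 0.172) with yaw about 8.5°. The bore is at about (0.5595, -0.0785). The plug leans about 9° toward +x, and the square is turned about 50° (mod 90). Next I approach the driver.

{"fn": "step_arm", "kwargs": {"moves": [{"claw": 5.5, "linear": [44, 73.2, -3], "rot": [0, 0, -4.3]}, {"claw": 5.5, "linear": [44, 73.2, -3], "rot": [0, 0, -4.3]}, {"claw": 5.5, "linear": [44, 73.2, -3], "rot": [0, 0, -4.3]}, {"claw": 5.5, "linear": [44, 73.2, -3], "rot": [0, 0, -4.3]}, {"claw": 5.5, "linear": [44, 73.2, -3], "rot": [0, 0, -4.3]}, {"claw": 5.5, "linear": [44, 73.2, -3], "rot": [0, 0, -4.3]}, {"claw": 5.5, "linear": [44, 73.2, -3], "rot": [0, 0, -4.3]}, {"claw": 5.5, "linear": [44, 73.2, -3], "rot": [0, 0, -4.3]}, {"claw": 5.5, "linear": [44, 73.2, -3], "rot": [0, 0, -4.3]}, {"claw": 5.5, "linear": [44, 73.2, -3], "rot": [0, 0, -4.3]}]}}

```text
t: 2.23
position: [0.3422, -0.2022, 0.217]
eef_rot: [0.001, 0.997, 0.073, 0.0]
contact_force: [0.6, -0.5, -0.3]
gripper_width: 0.642
```

{"fn": "step_arm", "kwargs": {"moves": [{"claw": 5.5, "linear": [22.5, 37.4, -5], "rot": [0, 0, 0]}, {"claw": 5.5, "linear": [22.5, 37.4, -5], "rot": [0, 0, 0]}, {"claw": 5.5, "linear": [22.5, 37.4, -5], "rot": [0, 0, 0]}, {"claw": 5.5, "linear": [22.5, 37.4, -5], "rot": [0, 0, 0]}, {"claw": 5.5, "linear": [22.5, 37.4, -5], "rot": [0, 0, 0]}, {"claw": 5.5, "linear": [22.5, 37.4, -5], "rot": [0, 0, 0]}, {"claw": 5.5, "linear": [22.5, 37.4, -5], "rot": [0, 0, 0]}, {"claw": 5.5, "linear": [22.5, 37.4, -5], "rot": [0, 0, 0]}, {"claw": 5.5, "linear": [22.5, 37.4, -5], "rot": [0, 0, 0]}, {"claw": 5.5, "linear": [22.5, 37.4, -5], "rot": [0, 0, 0]}]}}

```text
t: 3.07
position: [0.5555, 0.1533, 0.1695]
eef_rot: [0.001, 0.997, 0.074, 0.001]
contact_force: [0.1, -1.5, -0.2]
gripper_width: 0.644
```

{"fn": "step_arm", "kwargs": {"moves": [{"claw": 5.5, "linear": [1.2, 1.9, -4], "rot": [0, 0, 0]}, {"claw": 5.5, "linear": [1.2, 1.9, -7], "rot": [0, 0, 0]}, {"claw": 5.5, "linear": [1.2, 1.9, -8.2], "rot": [0, 0, 0]}, {"claw": 5.5, "linear": [1.2, 1.9, -8.2], "rot": [0, 0, 0]}, {"claw": 5.5, "linear": [1.2, 1.9, -8.2], "rot": [0, 0, 0]}]}}

```text
t: 3.48
position: [0.567, 0.1717, 0.0875]
eef_rot: [0.001, 0.997, 0.073, -0.0]
contact_force: [-0.0, -0.3, 1.1]
gripper_width: 0.644
```

Run:
```python
from h import *
s=arm.read_state();print(s["position"],s["eef_rot"],s["contact_force"])
o=[]
for n,(x,y) in(("top",(184,179)),("side",(186,240))):
    im=arm.get_image(n); p=proj(im,s["position"]); print(n,p)
    a=cv2.resize(im["image"][y-40:y+40,x-40:x+40],None,fx=5,fy=5,interpolation=cv2.INTER_CUBIC)
    cv2.circle(a,tuple(np.int32((np.array(p)-[x-40,y-40]+.5)*5)),4,(0,255,0),1); o.append(a)
cv2.imwrite("pics/v5.png",np.hstack(o))
```

```text
[0.56700028 0.17166716 0.08752221] [ 6.51095611e-04  9.97298268e-01  7.34554704e-02 -1.85744081e-04] [-0.00855046 -0.29300628  1.05079334]
top [np.float64(183.3633494686058), np.float64(178.3445162024203)]
side [np.float64(186.90597763389803), np.float64(223.99653173979317)]
```

View pics/v5.png

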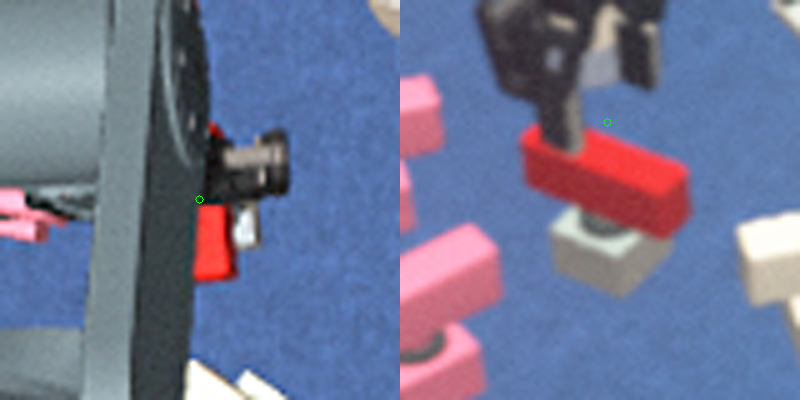

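Run:
```python
from h import *
import pickle; ims=pickle.load(open("ims.pkl","rb")); from scipy.optimize import minimize
def red(im,c,r=28):
    a=np.clip(im["image"],0,255).astype(np.uint8);h=cv2.cvtColor(a,cv2.COLOR_BGR2HSV).astype(int)
    m=((h[...,0]<8)|(h[...,0]>172))&(h[...,1]>150)&(h[...,2]>60)
    k=np.zeros(m.shape,bool);k[c[1]-r:c[1]+r,c[0]-r:c[0]+r]=1;return m&k
def sil(im,x,y,yaw):
    c,s=np.cos(yaw),np.sin(yaw)
    P=[proj(im,[x+c*a-s*b,y+s*a+c*b,z]) for a in(-.045,.045) for b in(-.013,.013) for z in(.038,.072)]
    m=np.zeros((384*4,512*4),np.uint8);h=cv2.convexHull(np.float32(P));cv2.fillConvexPoly(m,np.int32(np.round((h+.5)*4*16-8)),1,shift=4)
    return cv2.resize(m.astype(np.float32),(512,384),interpolation=cv2.INTER_AREA)
for names in(("top",),("side",),("top","side")):
    C={"top":(184,179),"side":(188,236)}
    M={n:red(ims[n],C[n]).astype(float) for n in names}
    f=lambda p:sum(np.abs(sil(ims[n],p[0]/100,p[1]/100,p[2]/10)-M[n]).sum() for n in names)
    r=minimize(f,[56.7,17.2,1.48],method="Nelder-Mead",options=dict(initial_simplex=[[56.7,17.2,1.48],[57.3,17.2,1.48],[56.7,17.8,1.48],[56.7,17.2,2.2]]))
    print(names,r.x[:2]/100,np.degrees(r.x[2]/10),r.fun,[m.sum() for m in M.values()])
```

```text
('top',) [0.56831076 0.17424757] 9.611469378047284 68.6875 [np.float64(300.0)]
('side',) [0.57066257 0.17402064] -0.4133864602685018 108.5625 [np.float64(468.0)]
('top', 'side') [0.57115774 0.17494953] 4.228257910512138 193.0 [np.float64(300.0), np.float64(468.0)]
```

{"fn": "step_arm", "kwargs": {"moves": [{"claw": 5.5, "linear": [0.05, 0.1, -2], "rot": [0, 0, 0.4]}, {"claw": 5.5, "linear": [0.05, 0.1, -4], "rot": [0, 0, 0.4]}, {"claw": 5.5, "linear": [0.05, 0.1, -4.9], "rot": [0, 0, 0.4]}, {"claw": 5.5, "linear": [0.05, 0.1, -4.9], "rot": [0, 0, 0.4]}, {"claw": 3.5, "linear": [0.05, 0.1, -4.9], "rot": [0, 0, 0.4]}, {"claw": 2, "linear": [0.05, 0.1, -4.9], "rot": [0, 0, 0.4]}, {"claw": 2, "linear": [0.05, 0.1, -4.9], "rot": [0, 0, 0.4]}, {"claw": 2, "linear": [0.05, 0.1, -4.9], "rot": [0, 0, 0.4]}, {"claw": 2, "linear": [0.05, 0.1, -4.9], "rot": [0, 0, 0.4]}, {"claw": 2, "linear": [0.05, 0.1, -4.9], "rot": [0, 0, 0.4]}], "squeeze": 60}}

```text
t: 4.42
position: [0.5709, 0.1726, 0.0428]
eef_rot: [0.001, 0.997, 0.077, 0.004]
contact_force: [0.5, -0.7, 7.2]
gripper_width: 0.293
```

{"fn": "step_arm", "kwargs": {"moves": [{"claw": 2, "linear": [0, 0, 0], "rot": [0, 0, 0]}, {"claw": 2, "linear": [0, 0, 0], "rot": [0, 0, 0]}, {"claw": 2, "linear": [0, 0, 0], "rot": [0, 0, 0]}]}}

```text
t: 4.67
position: [0.5709, 0.1726, 0.0429]
eef_rot: [0.001, 0.997, 0.077, 0.004]
contact_force: [-0.2, 0.1, 0.5]
gripper_width: 0.291
```

Run:
```python
from h import *
s=arm.read_state();print(s)
im=arm.get_image("side");x,y=(186,240);print(proj(im,s["position"]))
cv2.imwrite("pics/v6.png",cv2.resize(im["image"][y-50:y+50,x-60:x+60],None,fx=6,fy=6,interpolation=cv2.INTER_CUBIC))
```

```text
{'t': 4.6667, 'qpos': array([ 0.09563121,  0.45285693,  1.67779614, -0.00170282,  1.00322617,
        1.51382833]), 'qvel': array([-0.00127692,  0.00072874, -0.00040574,  0.00112434,  0.00249588,
        0.00101   ]), 'joint_torque': array([ 3.08624504e-02, -5.10632944e+01, -2.84892207e+01, -8.21548201e-04,
       -1.80204785e-01,  4.14723603e-03]), 'position': array([0.57085802, 0.17263961, 0.04285993]), 'eef_rot': array([6.44988871e-04, 9.97048143e-01, 7.66786045e-02, 3.86988995e-03]), 'contact_force': array([-0.19550584,  0.119641  ,  0.462956  ]), 'wrist_torque': array([0.00483711, 0.11041992, 0.02586227]), 'gripper_width': 0.29099194378916665}
[np.float64(186.98754919459358), np.float64(237.6095285246074)]
```

View pics/v6.png

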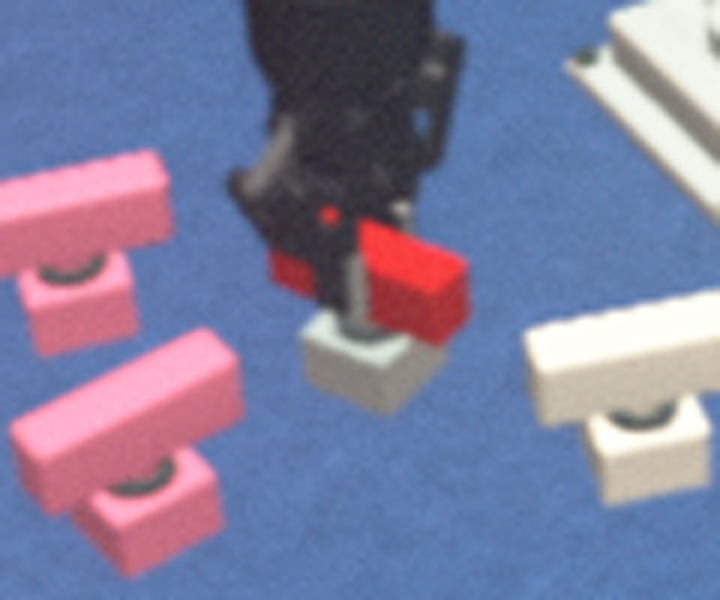

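The driver is gripped squarely: the pads are on the red bar, the socket is flat on the table, and the opening reads 25 mm. I lift it, then carry it over the plug while turning it to the square's angle.

{"fn": "step_arm", "kwargs": {"moves": [{"claw": 2, "linear": [0, 0, 2], "rot": [0, 0, 0]}, {"claw": 2, "linear": [0, 0, 6], "rot": [0, 0, 0]}, {"claw": 2, "linear": [0, 0, 10], "rot": [0, 0, 0]}, {"claw": 2, "linear": [0, -3, 13], "rot": [0, 0, 7]}, {"claw": 2, "linear": [-0.1, -7, 13], "rot": [0, 0, 14]}, {"claw": 2, "linear": [-0.3, -11, 13], "rot": [0, 0, 21]}, {"claw": 2, "linear": [-0.4, -15, 13], "rot": [0, 0, 28]}, {"claw": 2, "linear": [-0.6, -19, 13], "rot": [0, 0, 35]}, {"claw": 2, "linear": [-0.8, -22, 13], "rot": [0, 0, 41.7]}, {"claw": 2, "linear": [-0.9, -25, 13], "rot": [0, 0, 41.7]}], "squeeze": 60}}

```text
t: 5.55
position: [0.5608, -0.0794, 0.1722]
eef_rot: [-0.001, 0.903, 0.429, 0.003]
contact_force: [0.3, 0.2, -3.1]
gripper_width: 0.293
```

{"fn": "step_arm", "kwargs": {"moves": [{"claw": 2, "linear": [0, 0, 0], "rot": [0, 0, 0]}, {"claw": 2, "linear": [0, 0, 0], "rot": [0, 0, 0]}]}}

```text
t: 5.72
position: [0.56, -0.0811, 0.1714]
eef_rot: [-0.002, 0.904, 0.427, 0.003]
contact_force: [-0.1, 0.7, -3.7]
gripper_width: 0.3
```

{"fn": "step_arm", "kwargs": {"moves": [{"claw": 2, "linear": [0.2, 0.2, -1.5], "rot": [0, 0, 0]}, {"claw": 2, "linear": [0.2, 0.2, -2.8], "rot": [0, 0, 0]}, {"claw": 2, "linear": [0.2, 0.2, -2.8], "rot": [0, 0, 0]}, {"claw": 2, "linear": [0.2, 0.2, -2.8], "rot": [0, 0, 0]}]}}

```text
t: 6.05
position: [0.5611, -0.0775, 0.1424]
eef_rot: [-0.003, 0.904, 0.428, 0.002]
contact_force: [-0.8, 0.8, -3.0]
gripper_width: 0.293
```

Run:
```python
from h import *
s=arm.read_state();print(s["position"],s["eef_rot"])
from scipy.spatial.transform import Rotation as Q
q=s["eef_rot"];R=Q.from_quat([q[1],q[2],q[3],q[0]]).as_matrix();yaw=np.arctan2(R[1,0],R[0,0]);print(np.degrees(yaw),R[:,2])
L=[arm.get_image("side") for _ in range(6)];im=L[0];im["image"]=np.mean([l["image"].astype(float) for l in L],0)
import pickle;pickle.dump((s,im),open("over.pkl","wb"))
a=np.clip(im["image"],0,255).astype(np.uint8);x0,y0,sc=205,140,9
a=cv2.resize(a[y0:y0+66,x0:x0+85],None,fx=sc,fy=sc,interpolation=cv2.INTER_CUBIC)
def dr(P,col): cv2.polylines(a,[np.int32((np.array([proj(im,p) for p in P])-[x0,y0]+.5)*sc-.5)],False,col,1)
t=s["position"]; m=t-[0,0,.0429]; c,n=np.cos(yaw),np.sin(yaw); U=np.array([c,n,0]);V=np.array([-n,c,0]);Z=np.array([0,0,1.])
for h,k in((0,.022),(.028,.022)): dr([m+Z*h+k*(i*U+j*V) for i,j in((-1,-1),(1,-1),(1,1),(-1,1),(-1,-1))],(0,255,0))
for h in(.038,.072): dr([m+Z*h+i*.045*U+j*.013*V for i,j in((-1,-1),(1,-1),(1,1),(-1,1),(-1,-1))],(0,255,0))
b=np.array([.5596,-.0785,.06]); dr([b,b+[0,0,.028]],(255,0,0))
dr([b+[.026*np.cos(q),.026*np.sin(q),0] for q in np.linspace(0,6.3,50)],(0,0,255))
cv2.imwrite("pics/v7.png",a)
```

```text
[ 0.56111125 -0.07748732  0.14235632] [-0.00292357  0.90388324  0.42776586  0.00170741]
50.65141755803132 [ 5.85392106e-04  6.74587123e-03 -9.99977075e-01]
```

View pics/v7.png

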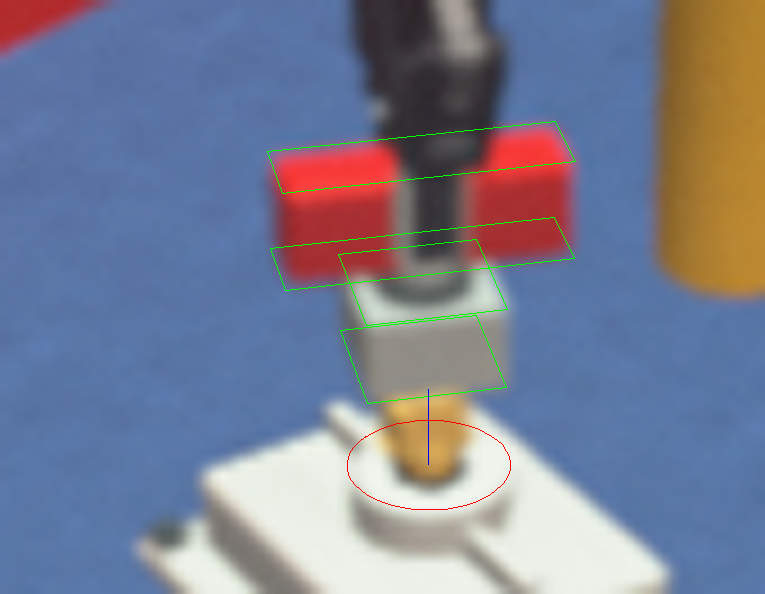

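The side view shows the driver upright above the plug. The overlay drawn from the TCP agrees with the driver and the boss to about 1 mm, with the same small camera bias on both. Next I lower it gently, aiming between the head and the bore axis.

{"fn": "step_arm", "kwargs": {"moves": [{"claw": 2, "linear": [0, -0.12, -0.4], "rot": [0, 0, 0]}, {"claw": 2, "linear": [0, -0.12, -0.8], "rot": [0, 0, 0]}, {"claw": 2, "linear": [0, -0.12, -1.0], "rot": [0, 0, 0]}, {"claw": 2, "linear": [0, -0.12, -1.0], "rot": [0, 0, 0]}]}}

```text
t: 6.68
position: [0.5619, -0.0801, 0.1333]
eef_rot: [-0.002, 0.904, 0.427, 0.003]
contact_force: [1.0, -0.6, -3.3]
gripper_width: 0.292
```

{"fn": "step_arm", "kwargs": {"moves": [{"claw": 2, "linear": [0, 0, -0.1], "rot": [0, 0, 0]}, {"claw": 2, "linear": [0, 0, -0.2], "rot": [0, 0, 0]}, {"claw": 2, "linear": [0, 0, -0.3], "rot": [0, 0, 0]}]}}

```text
t: 6.93
position: [0.5619, -0.0801, 0.1302]
eef_rot: [-0.002, 0.904, 0.427, 0.003]
contact_force: [0.0, -0.1, -2.9]
gripper_width: 0.296
```

{"fn": "step_arm", "kwargs": {"moves": [{"claw": 2, "linear": [-0.05, 0.05, -0.15], "rot": [0, 0, 0]}, {"claw": 2, "linear": [-0.1, 0.1, -0.3], "rot": [0, 0, 0]}, {"claw": 2, "linear": [-0.1, 0.1, -0.4], "rot": [0, 0, 0]}]}}

```text
t: 7.18
position: [0.5622, -0.0797, 0.1272]
eef_rot: [-0.0, 0.904, 0.427, 0.004]
contact_force: [1.5, -2.3, 1.3]
gripper_width: 0.294
```

{"fn": "step_arm", "kwargs": {"moves": [{"claw": 2, "linear": [0.03, -0.05, -0.15], "rot": [0, 0, 0]}, {"claw": 2, "linear": [0.03, -0.05, -0.3], "rot": [0, 0, 0]}, {"claw": 2, "linear": [0.03, -0.05, -0.4], "rot": [0, 0, 0]}]}}

```text
t: 7.43
position: [0.5635, -0.0806, 0.1238]
eef_rot: [0.0, 0.904, 0.427, 0.005]
contact_force: [2.7, -1.6, 3.0]
gripper_width: 0.296
```

{"fn": "step_arm", "kwargs": {"moves": [{"claw": 2, "linear": [-0.1, 0.05, -0.1], "rot": [0, 0, 0]}, {"claw": 2, "linear": [-0.2, 0.1, -0.2], "rot": [0, 0, 0]}, {"claw": 2, "linear": [-0.3, 0.15, -0.3], "rot": [0, 0, 0]}, {"claw": 2, "linear": [-0.3, 0.15, -0.3], "rot": [0, 0, 0]}]}}

```text
t: 7.77
position: [0.5629, -0.0807, 0.1228]
eef_rot: [0.003, 0.904, 0.427, 0.007]
contact_force: [5.5, -5.0, 6.1]
gripper_width: 0.291
```

Run:
```python
from h import *
s=arm.read_state();print({k:s[k].round(3) for k in("position","contact_force","wrist_torque","eef_rot")})
o=[]
im=arm.get_image("side");x0,y0,sc=205,140,9
a=cv2.resize(im["image"][y0:y0+66,x0:x0+85],None,fx=sc,fy=sc,interpolation=cv2.INTER_CUBIC)
cv2.imwrite("pics/v8.png",a)
```

```text
{'position': array([ 0.563, -0.081,  0.123]), 'contact_force': array([ 5.513, -5.002,  6.084]), 'wrist_torque': array([-1.089, -1.06 ,  0.109]), 'eef_rot': array([0.003, 0.904, 0.427, 0.007])}
```

View pics/v8.png

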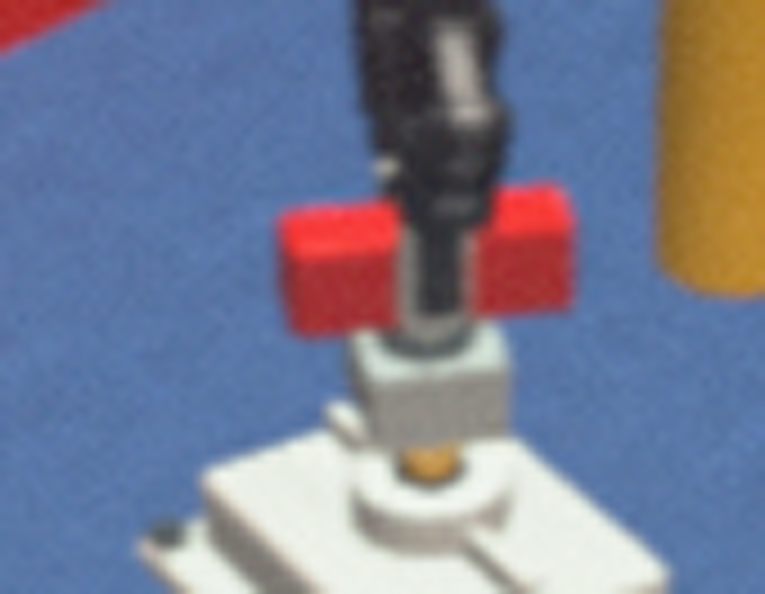

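{"fn": "step_arm", "kwargs": {"moves": [{"claw": 2, "linear": [-0.1, 0.1, 0.1], "rot": [0, 0, 0]}, {"claw": 2, "linear": [-0.2, 0.2, 0.1], "rot": [0, 0, 0]}, {"claw": 2, "linear": [-0.3, 0.25, 0.1], "rot": [0, 0, 0]}, {"claw": 2, "linear": [-0.3, 0.25, 0.1], "rot": [0, 0, 0]}, {"claw": 2, "linear": [-0.3, 0.25, 0.1], "rot": [0, 0, 0]}]}}

```text
t: 8.23
position: [0.5607, -0.0791, 0.1247]
eef_rot: [0.005, 0.904, 0.427, 0.007]
contact_force: [2.8, -4.5, 3.6]
gripper_width: 0.299
```

```bash
cat >> h.py <<'E'
from scipy.spatial.transform import Rotation as Q
def st():
    s=arm.read_state(); q=s["eef_rot"];R=Q.from_quat([q[1],q[2],q[3],q[0]]).as_matrix()
    print("t",s["t"],"mm",(s["position"]*1000).round(1),"F",s["contact_force"].round(1),"M",s["wrist_torque"].round(2),"yaw",np.degrees(np.arctan2(R[1,0],R[0,0])).round(1),"toolz xy mrad",(R[:2,2]*1000).round(1),"w",round(s["gripper_width"],3))
    c=np.cross(R[:,2],[0,0,-1]); print("rot to upright deg",np.degrees(c).round(2))
E
python3 -c "from h import *;st()"
```

```text
t 8.2333 mm [560.7 -79.1 124.7] F [ 2.8 -4.5  3.6] M [-1.02 -0.71  0.05] yaw 50.6 toolz xy mrad [16.8 -2.3] w 0.299
rot to upright deg [0.13 0.97 0.  ]
```

{"fn": "step_arm", "kwargs": {"moves": [{"claw": 2, "linear": [-0.1, 0.1, 0], "rot": [0.4, 0.6, 0]}, {"claw": 2, "linear": [-0.2, 0.2, -0.1], "rot": [0.4, 0.6, 0]}, {"claw": 2, "linear": [-0.25, 0.25, -0.2], "rot": [0.4, 0.6, 0]}, {"claw": 2, "linear": [-0.25, 0.25, -0.3], "rot": [0.4, 0.6, 0]}, {"claw": 2, "linear": [-0.25, 0.25, -0.4], "rot": [0.4, 0.6, 0]}]}}

```text
t: 8.65
position: [0.5573, -0.0765, 0.1198]
eef_rot: [-0.001, 0.904, 0.427, 0.003]
contact_force: [0.8, -3.7, -1.6]
gripper_width: 0.296
```

```bash
python3 -c "from h import *;st()"
```

```text
t 8.65 mm [557.3 -76.5 119.8] F [ 0.8 -3.7 -1.6] M [-0.79 -0.3   0.05] yaw 50.6 toolz xy mrad [4.5 4.8] w 0.296
rot to upright deg [-0.27  0.26  0.  ]
```

{"fn": "step_arm", "kwargs": {"moves": [{"claw": 2, "linear": [0.1, -0.1, -0.1], "rot": [0, 0, 0]}, {"claw": 2, "linear": [0.2, -0.15, -0.2], "rot": [0, 0, 0]}, {"claw": 2, "linear": [0.2, -0.15, -0.4], "rot": [0, 0, 0]}, {"claw": 2, "linear": [0.2, -0.15, -0.5], "rot": [0, 0, 0]}, {"claw": 2, "linear": [0.2, -0.15, -0.6], "rot": [0, 0, 0]}]}}

```text
t: 9.07
position: [0.5602, -0.0781, 0.1148]
eef_rot: [-0.001, 0.904, 0.427, 0.004]
contact_force: [0.3, -1.0, 8.6]
gripper_width: 0.296
```

```bash
python3 -c "from h import *;st()"
```

```text
t 9.0667 mm [560.2 -78.1 114.8] F [ 0.3 -1.   8.6] M [-0.29 -0.15  0.06] yaw 50.6 toolz xy mrad [6.6 4.4] w 0.296
rot to upright deg [-0.25  0.38  0.  ]
```

{"fn": "step_arm", "kwargs": {"moves": [{"claw": 2, "linear": [-0.05, 0, -0.3], "rot": [0, 0, 0]}, {"claw": 2, "linear": [-0.05, 0, -0.4], "rot": [0, 0, 0]}, {"claw": 2, "linear": [-0.05, 0, -0.4], "rot": [0, 0, 0]}, {"claw": 2, "linear": [-0.05, 0, -0.4], "rot": [0, 0, 0]}, {"claw": 2, "linear": [-0.05, 0, -0.4], "rot": [0, 0, 0]}, {"claw": 2, "linear": [-0.05, 0, -0.4], "rot": [0, 0, 0]}]}}

```text
t: 9.57
position: [0.5613, -0.0787, 0.1141]
eef_rot: [0.001, 0.904, 0.428, 0.005]
contact_force: [-4.2, -0.8, 19.4]
gripper_width: 0.295
```

Run:
```python
from h import *
st()
im=arm.get_image("side");x0,y0,sc=205,140,9
cv2.imwrite("pics/v9.png",cv2.resize(im["image"][y0:y0+66,x0:x0+85],None,fx=sc,fy=sc,interpolation=cv2.INTER_CUBIC))
```

```text
t 9.5667 mm [561.3 -78.7 114.1] F [-4.2 -0.8 19.4] M [-0.28  1.12  0.02] yaw 50.6 toolz xy mrad [9.9 2.8] w 0.295
rot to upright deg [-0.16  0.57  0.  ]
```

View pics/v9.png

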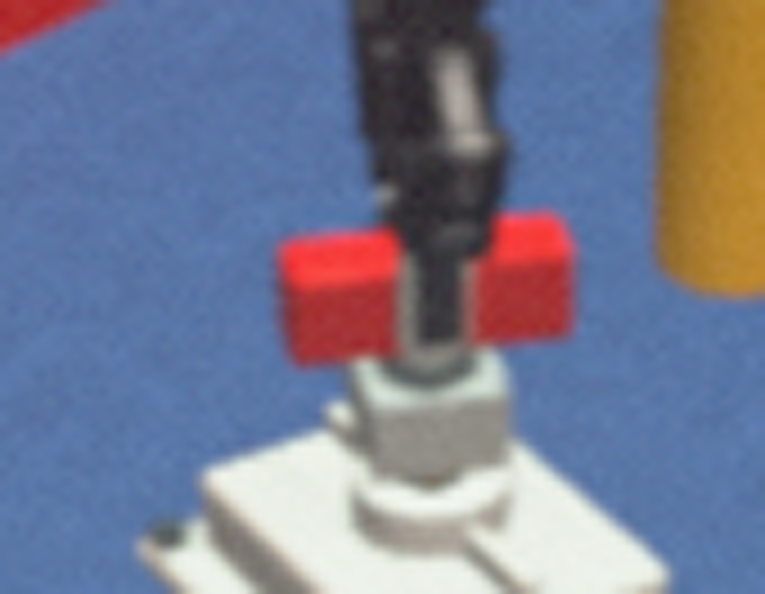

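{"fn": "step_arm", "kwargs": {"moves": [{"claw": 2, "linear": [-0.1, 0, -0.15], "rot": [0.15, 0.25, 0]}, {"claw": 2, "linear": [-0.1, 0, -0.15], "rot": [0.15, 0.25, 0]}, {"claw": 2, "linear": [-0.1, 0, -0.15], "rot": [0.15, 0.25, 0]}, {"claw": 2, "linear": [-0.1, 0, -0.15], "rot": [0.15, 0.25, 0]}]}}

```text
t: 9.95
position: [0.5612, -0.0788, 0.1144]
eef_rot: [-0.001, 0.904, 0.428, 0.004]
contact_force: [-2.3, 0.1, 11.2]
gripper_width: 0.294
```

Run:
```python
from h import *
st()
```

```text
t 9.95 mm [561.2 -78.8 114.4] F [-2.3  0.1 11.2] M [-0.12  0.53  0.  ] yaw 50.6 toolz xy mrad [7.5 4.8] w 0.294
rot to upright deg [-0.27  0.43  0.  ]
```

Run:
```python
from h import *
s=arm.read_state();L=[arm.get_image("side") for _ in range(8)];im=L[0]
a=np.clip(np.mean([l["image"].astype(float) for l in L],0),0,255).astype(np.uint8);x0,y0,sc=228,155,14
a=cv2.resize(a[y0:y0+42,x0:x0+50],None,fx=sc,fy=sc,interpolation=cv2.INTER_CUBIC)
yaw=np.radians(50.6)
def dr(P,col): cv2.polylines(a,[np.int32((np.array([proj(im,p) for p in P])-[x0,y0]+.5+[.33,.67])*sc-.5)],False,col,1)
t=s["position"]; m=np.array([t[0],t[1],.072]); c,n=np.cos(yaw),np.sin(yaw); U=np.array([c,n,0]);V=np.array([-n,c,0]);Z=np.array([0,0,1.])
for h,k,l in((0,.022,.022),(.028,.022,.022),(.038,.045,.013),(.072,.045,.013)): dr([m+Z*h+i*k*U+j*l*V for i,j in((-1,-1),(1,-1),(1,1),(-1,1),(-1,-1))],(0,255,0))
for i,j in((-1,-1),(1,-1),(1,1),(-1,1)):
    dr([m+.022*(i*U+j*V),m+.022*(i*U+j*V)+Z*.028],(0,255,0)); dr([m+i*.045*U+j*.013*V+Z*.038,m+i*.045*U+j*.013*V+Z*.072],(0,255,0))
cv2.imwrite("pics/v10.png",a)
```

```text
(no output)
```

View pics/v10.png

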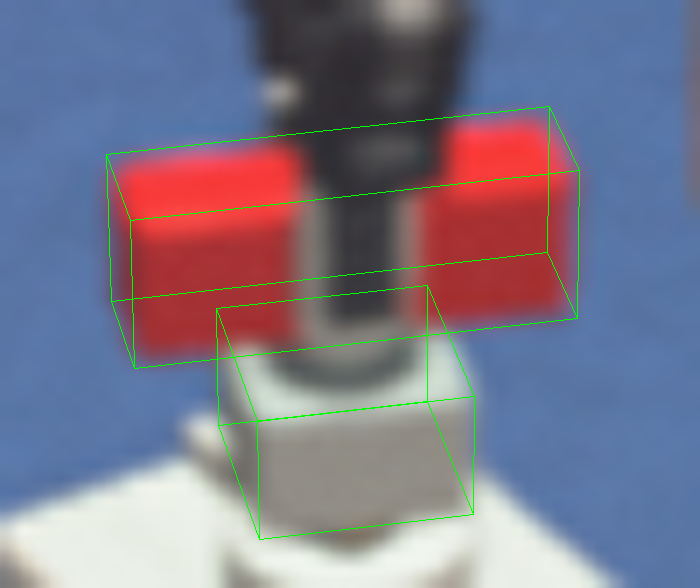

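The driver is seated: the TCP height of 0.1144 matches the predicted 0.1149, the press is about 14 N, and the overlay shows it upright. Now the clockwise turn, in short checked stages.

{"fn": "step_arm", "kwargs": {"moves": [{"claw": 2, "linear": [-0.05, 0, -0.12], "rot": [0, 0, -3]}, {"claw": 2, "linear": [-0.05, 0, -0.12], "rot": [0, 0, -6]}, {"claw": 2, "linear": [-0.05, 0, -0.12], "rot": [0, 0, -9]}, {"claw": 2, "linear": [-0.05, 0, -0.12], "rot": [0, 0, -12]}, {"claw": 2, "linear": [-0.05, 0, -0.12], "rot": [0, 0, -15]}, {"claw": 2, "linear": [-0.05, 0, -0.12], "rot": [0, 0, -18]}]}}

```text
t: 10.85
position: [0.5613, -0.0791, 0.1144]
eef_rot: [0.001, 0.96, 0.28, 0.005]
contact_force: [-1.8, -2.0, 6.7]
gripper_width: 0.295
```

```bash
python3 -c "from h import *;st()"
```

```text
t 10.85 mm [561.3 -79.1 114.4] F [-1.8 -2.   6.7] M [-0.37  0.44  0.08] yaw 32.5 toolz xy mrad [9.7 1.5] w 0.295
rot to upright deg [-0.09  0.56  0.  ]
```

{"fn": "step_arm", "kwargs": {"moves": [{"claw": 2, "linear": [-0.05, 0, -0.15], "rot": [0, 0.1, -4]}, {"claw": 2, "linear": [-0.05, 0, -0.15], "rot": [0, 0.1, -8]}, {"claw": 2, "linear": [-0.05, 0, -0.15], "rot": [0, 0.1, -12]}, {"claw": 2, "linear": [-0.05, 0.05, -0.15], "rot": [0, 0.1, -16]}, {"claw": 2, "linear": [-0.05, 0.05, -0.15], "rot": [0, 0.1, -20]}, {"claw": 2, "linear": [-0.05, 0.05, -0.15], "rot": [0, 0.1, -24]}, {"claw": 2, "linear": [-0.05, 0.05, -0.15], "rot": [0, 0.1, -28]}, {"claw": 2, "linear": [-0.05, 0.05, -0.15], "rot": [0, 0.1, -32]}, {"claw": 2, "linear": [-0.05, 0.05, -0.15], "rot": [0, 0.1, -36]}]}}

```text
t: 11.6
position: [0.5612, -0.0793, 0.1141]
eef_rot: [0.003, 0.999, -0.032, 0.004]
contact_force: [-2.0, -4.0, 7.0]
gripper_width: 0.297
```

```bash
python3 -c "from h import *;st()"
```

```text
t 11.6 mm [561.2 -79.3 114.1] F [-2. -4.  7.] M [-0.82  0.47  0.08] yaw -3.7 toolz xy mrad [ 8.  -5.6] w 0.297
rot to upright deg [0.32 0.46 0.  ]
```

{"fn": "step_arm", "kwargs": {"moves": [{"claw": 2, "linear": [-0.05, -0.03, -0.15], "rot": [0.15, 0, -4]}, {"claw": 2, "linear": [-0.05, -0.03, -0.15], "rot": [0.15, 0, -8]}, {"claw": 2, "linear": [-0.05, -0.03, -0.15], "rot": [0.15, 0, -12]}, {"claw": 2, "linear": [-0.05, -0.03, -0.15], "rot": [0.15, 0, -16]}, {"claw": 2, "linear": [-0.05, -0.03, -0.15], "rot": [0.15, 0, -20]}, {"claw": 2, "linear": [-0.05, -0.03, -0.15], "rot": [0.15, 0, -24]}, {"claw": 2, "linear": [-0.05, -0.03, -0.15], "rot": [0.15, 0, -28]}, {"claw": 2, "linear": [-0.05, -0.03, -0.15], "rot": [0.15, 0, -32]}, {"claw": 2, "linear": [-0.05, -0.03, -0.15], "rot": [0.15, 0, -36]}, {"claw": 2, "linear": [-0.05, -0.03, -0.15], "rot": [0.15, 0, -36]}]}}

```text
t: 12.43
position: [0.561, -0.08, 0.1137]
eef_rot: [0.003, 0.94, -0.341, 0.003]
contact_force: [-3.0, -2.4, 8.4]
gripper_width: 0.295
```

```bash
python3 -c "from h import *;st()"
```

```text
t 12.4333 mm [561.  -80.  113.7] F [-3.  -2.4  8.4] M [-0.47  0.65  0.01] yaw -39.9 toolz xy mrad [ 4.3 -7.8] w 0.295
rot to upright deg [0.45 0.24 0.  ]
```

{"fn": "step_arm", "kwargs": {"moves": [{"claw": 2, "linear": [-0.03, -0.03, 0], "rot": [0, 0, 0]}, {"claw": 2, "linear": [-0.03, -0.03, 0], "rot": [0, 0, 0]}, {"claw": 2, "linear": [-0.03, -0.03, 0], "rot": [0, 0, 0]}]}}

```text
t: 12.68
position: [0.5607, -0.0802, 0.1139]
eef_rot: [0.003, 0.94, -0.341, 0.003]
contact_force: [-1.1, -0.9, 2.7]
gripper_width: 0.29
```

```bash
python3 -c "from h import *;st()"
```

```text
t 12.6833 mm [560.7 -80.2 113.9] F [-1.1 -0.9  2.7] M [-0.14  0.17 -0.04] yaw -39.8 toolz xy mrad [ 4.4 -7.6] w 0.29
rot to upright deg [0.43 0.25 0.  ]
```

{"fn": "step_arm", "kwargs": {"moves": [{"claw": 2.6, "linear": [0, 0, 0], "rot": [0, 0, 0]}, {"claw": 3, "linear": [0, 0, 0], "rot": [0, 0, 0]}, {"claw": 3.5, "linear": [0, 0, 0], "rot": [0, 0, 0]}, {"claw": 4.2, "linear": [0, 0, 0], "rot": [0, 0, 0]}, {"claw": 5, "linear": [0, 0, 0], "rot": [0, 0, 0]}, {"claw": 5.5, "linear": [0, 0, 0], "rot": [0, 0, 0]}, {"claw": 5.5, "linear": [0, 0, 0], "rot": [0, 0, 0]}]}}

```text
t: 13.27
position: [0.5607, -0.0801, 0.1138]
eef_rot: [0.003, 0.94, -0.341, 0.003]
contact_force: [-0.5, 0.4, -0.1]
gripper_width: 0.646
```

```bash
python3 -c "from h import *;st()"
```

```text
t 13.2667 mm [560.7 -80.1 113.8] F [-0.5  0.4 -0.1] M [0.02 0.03 0.03] yaw -39.8 toolz xy mrad [ 4.3 -7.5] w 0.646
rot to upright deg [0.43 0.24 0.  ]
```

{"fn": "step_arm", "kwargs": {"moves": [{"claw": 5.5, "linear": [0, 0, 1.5], "rot": [0, 0, 0]}, {"claw": 5.5, "linear": [0, 0, 4], "rot": [0, 0, 0]}, {"claw": 5.5, "linear": [0, 0, 8], "rot": [0, 0, 0]}, {"claw": 5.5, "linear": [0, 0, 12], "rot": [0, 0, 0]}, {"claw": 5.5, "linear": [-3, 0, 15], "rot": [0, 0, 0]}, {"claw": 5.5, "linear": [-7, 0, 15], "rot": [0, 0, 0]}, {"claw": 5.5, "linear": [-11, 0, 15], "rot": [0, 0, 0]}, {"claw": 5.5, "linear": [-15, 0, 15], "rot": [0, 0, 0]}, {"claw": 5.5, "linear": [-18, 0, 15], "rot": [0, 0, 0]}, {"claw": 5.5, "linear": [-18, 0, 15], "rot": [0, 0, 0]}]}}

```text
t: 14.1
position: [0.3766, -0.0793, 0.2634]
eef_rot: [0.003, 0.94, -0.341, 0.003]
contact_force: [-0.4, -0.2, -0.3]
gripper_width: 0.649
```

Run:
```python
from h import *
st(); o=[]
for n,(x,y) in(("top",(272,184)),("side",(250,175))):
    L=[arm.get_image(n) for _ in range(6)];a=np.clip(np.mean([l["image"].astype(float) for l in L],0),0,255).astype(np.uint8)
    o.append(cv2.resize(a[y-35:y+35,x-28:x+28],None,fx=7,fy=7,interpolation=cv2.INTER_CUBIC))
    for q in("water_bottle_center","spray_can_center","mug_center"): print(n,q,[(round(r["p"],2),np.round(r["pixel"],1).tolist()) for r in arm.silhouettes(q,n)][:2])
cv2.imwrite("pics/v11.png",np.hstack(o))
```

```text
t 14.1 mm [376.6 -79.3 263.4] F [-0.4 -0.2 -0.3] M [-0.07 -0.02  0.03] yaw -39.9 toolz xy mrad [ 3.  -7.7] w 0.649
rot to upright deg [0.44 0.17 0.  ]
top water_bottle_center [(0.82, [221.9, 127.9])]
top spray_can_center [(0.86, [364.1, 164.2])]
top mug_center [(0.65, [230.6, 237.9])]
side water_bottle_center [(0.85, [180.2, 185.4])]
side spray_can_center [(0.63, [288.0, 148.4])]
side mug_center [(0.75, [280.1, 235.1])]
```

View pics/v11.png

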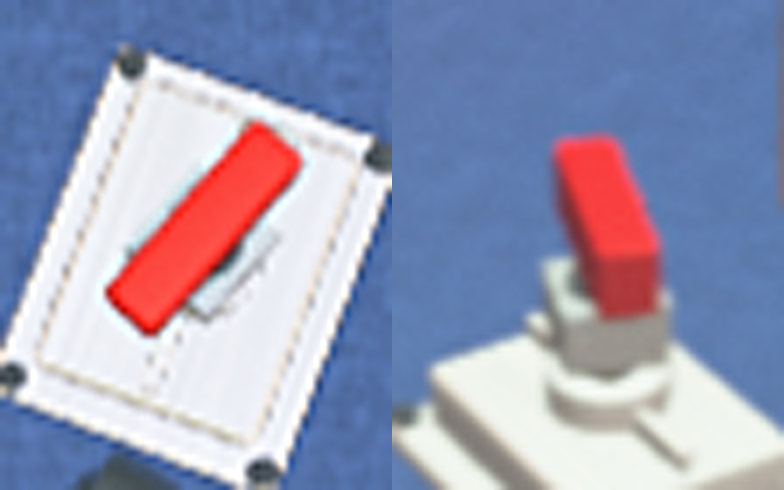

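Run:
```python
from h import *
import pickle
from scipy.optimize import least_squares
I={}
for n in("top","side"):
    L=[arm.get_image(n) for _ in range(6)];I[n]=L[0];I[n]["image"]=np.mean([l["image"].astype(float) for l in L],0)
pickle.dump(I,open("end.pkl","wb"))
t=I["top"]
def R(im,c,r=24):
    a=im["image"];ch=a[...,2]-np.maximum(a[...,0],a[...,1]);m=(ch>70)
    k=np.zeros(m.shape,bool);k[c[1]-r:c[1]+r,c[0]-r:c[0]+r]=1;m&=k;return m,ch
m,ch=R(t,(272,182));ys,xs=np.nonzero(m);w=np.clip(ch[m],0,150)
c=[(xs*w).sum()/w.sum(),(ys*w).sum()/w.sum()];print("top red centroid",c,"world z=.144",atz(t,c,.144),"rect",cv2.minAreaRect(np.c_[xs,ys].astype(np.float32)))
print("bore at",atz(t,(272.1,184.6),.06))
# handle hull fit in both views, free pose: centre xyz fixed z, tilt about handle axis(r) and along(p)
def hull(im,P):
    yaw,r,p=P[2:5];U=np.array([np.cos(yaw),np.sin(yaw),0]);V=np.array([-np.sin(yaw),np.cos(yaw),0])
    Ro=Q.from_rotvec(r*U+p*V).as_matrix();B=np.array([P[0],P[1],.072])
    q=[proj(im,B+Ro@(i*.045*U+j*.013*V+np.array([0,0,z]))) for i in(-1,1) for j in(-1,1) for z in(.038,.072)]
    return cv2.convexHull(np.float32(q))
def soft(im,P,b):
    x0,y0=235,140;h=(hull(im,P)+b-[x0,y0]+.5)*8-.5
    m=np.zeros((75*8,75*8),np.uint8);cv2.fillConvexPoly(m,np.int32(np.round(h*16)),255,shift=4)
    return cv2.GaussianBlur(cv2.resize(m,(75,75),interpolation=cv2.INTER_AREA).astype(np.float32)/255,(0,0),.6)
bias={"top":np.zeros(2),"side":np.array([.33,.67])}
ob={}
for n in I:
    a=I[n]["image"][140:215,235:310];ch=a[...,2]-np.maximum(a[...,0],a[...,1]);ob[n]=np.clip(ch/110,0,1)
from scipy.optimize import minimize
f=lambda p,bb=bias:sum(((soft(I[n],[p[0]/100,p[1]/100,p[2]/10,p[3]/10,p[4]/10],bb[n])-ob[n])**2).sum() for n in I)
for r0 in(-.5,0,.5):
    x0=np.array([56.0,-8.0,-7.,r0,0]);S=np.vstack([x0]+[x0+d for d in np.diag([.4,.4,.6,.6,.6])])
    r=minimize(f,x0,method="Nelder-Mead",options=dict(initial_simplex=S,maxiter=1200,xatol=.005,fatol=.01))
    print((r.x/[100,100,10,10,10]).round(4),r.fun, "mouth xy, yaw, roll about handle, pitch")
```

```text
top red centroid [np.float64(272.67894634660456), np.float64(181.10853753241528)] world z=.144 [ 0.55768305 -0.07738311  0.144     ] rect ((272.6814270019531, 181.2212371826172), (9.783496856689453, 33.67780685424805), 41.18592834472656)
bore at [ 0.55944624 -0.07838562  0.06      ]
[ 0.558  -0.0779 -0.7169 -0.0198  0.0188] 144.82209165471073 mouth xy, yaw, roll about handle, pitch
[ 0.5601 -0.0779 -0.7078  0.0066  0.0009] 145.92210707154146 mouth xy, yaw, roll about handle, pitch
[ 0.5585 -0.0756 -0.7158  0.0181  0.0471] 143.94029878677424 mouth xy, yaw, roll about handle, pitch
```

Run:
```python
from h import *
import pickle;I=pickle.load(open("end.pkl","rb"));yaw=np.radians(-40.5);o=[]
for n,(x0,y0),b in(("top",(255,164),[0,0]),("side",(236,148),[.33,.67])):
    im=I[n];sc=11;a=cv2.resize(np.clip(im["image"],0,255).astype(np.uint8)[y0:y0+48,x0:x0+36],None,fx=sc,fy=sc,interpolation=cv2.INTER_CUBIC)
    def dr(P,col): cv2.polylines(a,[np.int32((np.array([proj(im,p) for p in P])-[x0,y0]+.5+b)*sc-.5)],False,col,1)
    m=np.array([.5594,-.0784,.072]);c,s=np.cos(yaw),np.sin(yaw);U=np.array([c,s,0]);V=np.array([-s,c,0]);Z=np.array([0,0,1.])
    for h,k,l,col in((0,.022,.022,(0,160,0)),(.028,.022,.022,(0,255,0)),(.038,.045,.013,(255,0,0)),(.072,.045,.013,(255,255,0))): dr([m+Z*h+i*k*U+j*l*V for i,j in((-1,-1),(1,-1),(1,1),(-1,1),(-1,-1))],col)
    o.append(a)
cv2.imwrite("pics/v12.png",np.hstack(o))
```

```text
(no output)
```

View pics/v12.png

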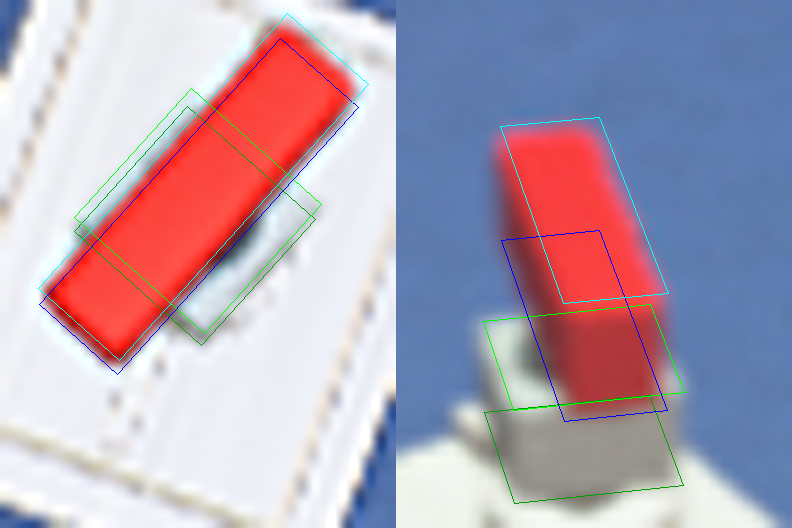

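The last overlay, an upright model centred on the bore, fits the driver in both views to about 0.5 px. I check quickly that the bystanders haven't moved, then hand in.

Run:
```python
from h import *
import pickle;A=pickle.load(open("ims.pkl","rb"));B=pickle.load(open("end.pkl","rb"))
for k,(x,y,w) in dict(bottle=(178,184,28),can=(286,142,22),mug=(284,236,26)).items():
    g=[np.float32(np.clip(I["side"]["image"],0,255).mean(2)[y-w:y+w,x-w:x+w]) for I in(A,B)]
    print(k,"shift px",np.round(cv2.phaseCorrelate(*g),2))
st(); print(arm.close_job())
```

```text
Traceback (most recent call last):
ValueError: setting an array element with a sequence. The requested array has an inhomogeneous shape after 1 dimensions. The detected shape was (2,) + inhomogeneous part.
```

Run:
```python
from h import *
import pickle;A=pickle.load(open("ims.pkl","rb"));B=pickle.load(open("end.pkl","rb"))
for k,(x,y,w) in dict(bottle=(178,184,28),can=(286,142,22),mug=(284,236,26)).items():
    g=[np.float32(np.clip(I["side"]["image"],0,255).mean(2)[y-w:y+w,x-w:x+w]) for I in(A,B)]
    print(k,"shift px",cv2.phaseCorrelate(*g))
st(); print(arm.close_job())
```

```text
bottle shift px ((-0.010887569961862908, -0.04226087436088122), 0.9898273588551415)
can shift px ((-0.11661939124874365, 1.9396018404321111), 0.31247594433066284)
mug shift px ((-0.1653030124340482, -0.0024821025334631486), 1.0371584440945598)
t 15.6 mm [380.7 -80.1 263.8] F [0.  0.4 0.1] M [ 0.04 -0.03 -0.02] yaw -39.8 toolz xy mrad [ 4.3 -7.5] w 0.644
rot to upright deg [0.43 0.24 0.  ]
the job is handed in; nothing more can be done
None
```

I seated the red driver on the plug, turned it about 90° clockwise with the socket seated, let go, and handed the job in at about 15.6 s. `close_job` gives no verdict, so these are my own checks.

- **Seating:** the TCP height was 0.1144 m against 0.1149 m predicted for fully seated. The driver was pressed on with about 14 N; an earlier press reached about 22 N for half a second or less, above the 5 to 15 N asked for but under the 40 N limit. The socket caught on the leaning head on the way down, with up to about 7 N sideways. It cleared after I eased off and shifted toward the bore.
- **Turn:** the gripper turned 90.5°, so the plug should stand at about 1.48 to 1.58 rad, allowing for the socket's play. The driver sank 0.7 mm, close to the 0.75 mm expected. I could not read the plug's angle directly.
- **Final pose:** an upright model centred on the bore fits the driver in both views to about 0.5 px, which puts its tilt at roughly 0.03 rad or less. A rough first reading of the top picture had suggested more tilt, but that overlay did not bear it out. An automatic fit of the handle gave several near-equal answers (up to 0.05 rad), so I did not rely on it.
- **Bystanders:** the bottle and mug moved less than 0.2 px. The spray can's check gave about 1.9 px at low confidence (0.31), so it is inconclusive. The arm never came near the can, and the top view places it within 1 px of where it started.
- **Contact:** after release the arm stood clear of everything, with wrist force near zero.

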